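Load a slug into the feed chute and push it onto the escapement stop

TASK

Lay the stepped steel slug into the open upper part of the sloped feed chute, low nose pointing downhill, then push it down so that the nose slides under the cover until it rests against the hidden sprung stop, with the spring pressed in about 5 mm (a push of about 4 to 5 N on the stop). Feel for the stop and do not press it harder than 8 N, or the escapement trips; then let go and leave the slug there. Leave the tools around it where they lie.

Things in the scene. Friction and masses are not known exactly. Their poses are not given: they have to be found in the camera images.
- slug: stepped steel slug, 100 mm long, 30 mm wide, 0.5 to 0.75 kg, loose on the bench at the start. Origin: centre of its underside; x along it towards the nose, z up through it. The tail (x -50 to -10 mm) is 42 mm high, the nose (x -10 to +50 mm) 18 mm high. Grip it by the tail across y (30 mm); centre of mass at x = -9 mm.
- track: sloped channel of the feed chute, fixed. Origin: on its floor, midway across, below the uphill edge of the cover; x runs downhill along the floor (15 degrees below level), y across, z square to the floor. Open from x = -200 mm (high end, no end wall) to 0. Side walls 35 mm apart inside, 4 mm thick; 9 mm above the floor in the open part, 28 mm beside the cover.
- cover_mid (a point): middle of the top of the fixed cover that roofs the lower track, x = 0 to 70 mm of the track. Its underside is 24 mm above the floor and its top 28 mm, so the slug's nose passes under it and its tail does not. The slug does not slide by itself: friction (coefficient 0.5 to 0.7) holds it on the slope and 1 to 3 N push it along.
- stop_zone (a point): point on the track floor under the cover, 29 mm past the cover's edge: the middle of the zone where the hidden sprung stop, a steel blade across the floor, may be. Its face is set anywhere within 17 mm up- or downhill of this point, is not measured, and must be felt for. It gives 0.9 N per mm from 0 N at first touch; hard end at 12 mm. Friction holds the pressed slug after release.
- oil_can: blue oil can with a thin bent spout, 70 mm across and 164 mm tall, standing upright; bystander
- v_block: steel V-block 55x50x38 mm; bystander
- spanner: double open-ended spanner 196 mm long, lying flat; bystander
- hammer: ball hammer with a wooden handle, 288 mm long; bystander
- square: engineer's square 120x140x16 mm, lying flat; bystander
- slug_nose (a point): middle of the lower edge of the slug's nose end face (slug x = +50 mm, y = 0, z = 0)
There are look-alikes about, which are no part of the job. Several things look just like the slug: the one meant starts farthest to the robot's right.

How it is judged:
By the outcome, as a careful person would: the job done as asked, in the order asked, and still so for the second after the job is handed in, with the robot touching nothing.
It also fails if it takes over 72 s, if anything falls off the work surface, if the arm or the gripper's body presses on something with over 40 N, if the wrist force passes 120 N, or if a joint passes its speed limit or range.

ROBOT

A 7-joint arm with a two-finger parallel gripper is mounted at the origin on a cart in front of the work surface, level with it; the furniture and walls round the work are solid. World frame = base frame: x ahead of the robot, y to its left, z up, the work surface at z = 0. Lengths are in m, angles in rad, forces in N, time in s.
With the tool pointing down it reaches from about 0.35 to 0.9 m from the base axis. Payload 7.2 kg.
Tool frame: the origin (TCP) lies on the front face of the gripper's body, between the roots of the fingers; the fingertips stand 73 mm ahead of it and the grasp point (between the pads) lies 54 mm ahead of it; z points along the fingers, y is the line along which they close (so a half turn about z gives the same grasp; the last joint's range is limited). The gripper opens to 85 mm and grips with 20 to 120 N. Pads are 22 mm wide; open, the fingers measure 114 mm over their backs; the gripper's body (76 mm by 85 mm) begins 54 mm behind the grasp point. The pads swing forward as they close: fully open they stand 13 mm farther back than shut.
Start: joints at [-1.355, 0.411, -0.013, 1.596, 0.006, 1.134, -0.082], TCP at [0.175, 0.6, 0.304] pointing down, gripper open.
Joint ranges: [-2.95, 2.95], [-0.29, 1.99], [-1.47, 1.44], [0.14, 2.54], [-1.03, 4.17], [0.13, 1.85], [-2.86, 2.86]. Speed limits (rad/s): [2.39, 2.39, 3.01, 3.01, 3.14, 3.14, 3.14].

INTERFACE

Orientations are given as a unit quaternion [x, y, z, w].
In Python, from bench import state, snapshot, get_calibration, finish_job gives the robot as it stands.
- The arm moves only by the shell command python3 -m jog 'ROWS' [FORCE]. ROWS is JSON, a list that holds one entry, the list of rows, each a list of 7 numbers: the turn, a rotation vector about the tool's x, y, z in rad, then the shift along the tool's x, y, z in mm, then the opening, from 0 (shut) to 1 (fully open). In form: [[[rx, ry, rz, tx, ty, tz, hand], ...]]. A call has exactly 10 rows; each row is the pose to reach, as a shift and turn from the pose commanded when the call began, along the tool's axes at that moment; what a row does not reach only later rows make up. A row lasts 1/12 s, in which the tool goes at most 41.7 mm and 7.16 degrees, less where a joint would pass 70% of its speed; a pose out of reach is approached as far as the arm can. A call with a gripper value outside its range is refused whole. The fingers move at their own pace and stop on an object; FORCE is the grip in N (left out, the last holds). Time passes only in rows, so rows that repeat a pose let the fingers close, or fill a call up. It gives the time, the measured TCP pose, the force, the opening and the grip force at its end, in the units of the state.
- state(): the state, without advancing time (a new reading comes with each control period).
- snapshot(name): name is "scene" or "top"; returns the picture (420x560x3 uint8, red, green, blue); there is no depth.
- get_calibration(name): a dict with "fx", "fy", "cx", "cy" (pixels), "pose" (4x4, takes a point from camera to world coordinates). Camera axes: x right, y up, looking along -z (the intrinsics and any distortion apply to the point x, -y, -z); pixel columns grow to the right and rows downward; lengths in m; the calibration is good to about 2 mm. A picture is of the moment at which its call begins. get_calibration takes no time and is no camera call.
- finish_job(): hands the job in; it is judged then, once.
The state is a dict: "time_s": time; "joint_pos": joint angles; "joint_vel": joint speeds; "joint_torque": joint torques, N m; "position": TCP position; "tcp_rot": TCP orientation; "ft_force": force on the tool from outside, world axes, zero at the start; "ft_torque": the same for the moment, N m; "opening": finger opening in m; "gripper_force": force on a finger pad.
Only numpy, scipy, OpenCV 4.12 (cv2) and the standard library are available. Lean on these libraries where they do the work, as an engineer would, in place of code of your own. Each camera call takes 0.05 s, during which the arm holds its last target. There are 200 camera calls.

## Working session

There is one attempt and no reset: what is moved stays moved. The work goes in short steps, Python scripts to look and compute and a shell command to move; the robot and the scene stay as the last step left them, time stands still between calls to the robot, and variables do not carry over. Pictures are saved under pics/ and viewed, at most 10 in all, crops included, and the job is handed in when it is done.

```bash
mkdir -p pics
python3 - <<'E'
from bench import *
import cv2,numpy as np
for n in("scene","top"):
    im=snapshot(n); cv2.imwrite(f"pics/{n}0.png",im[:,:,::-1]); c=get_calibration(n)
    print(n,{k:(np.round(v,4).tolist() if k=="pose" else v) for k,v in c.items()})
s=state();print({k:np.round(v,4).tolist() for k,v in s.items()})
E
```

```text
scene {'fx': 442.371520775176, 'fy': 442.371520775176, 'cx': 276.1459806144058, 'cy': 210.47854472018412, 'pose': [[0.813, 0.4367, -0.3851, 0.1226], [-0.5819, 0.5877, -0.5621, -0.5885], [-0.0192, 0.6811, 0.7319, 0.8454], [0.0, 0.0, 0.0, 1.0]]}
top {'fx': 435.6081608710574, 'fy': 435.6081608710574, 'cx': 277.12656347919983, 'cy': 211.0474641584158, 'pose': [[-0.0332, 0.9783, -0.2043, 0.2707], [-0.9994, -0.0319, 0.0095, 0.0004], [0.0028, 0.2045, 0.9789, 1.3588], [0.0, 0.0, 0.0, 1.0]]}
{'time_s': 0.1, 'joint_pos': [-1.3552, 0.4118, -0.0127, 1.597, 0.0056, 1.1343, -0.0822], 'joint_vel': [0.0003, -0.0021, -0.0003, -0.0025, -0.0002, -0.0003, 0.0015], 'joint_torque': [0.003, -60.183, 0.6844, -30.0088, 0.014, 0.0065, 0.0], 'position': [0.1749, 0.5997, 0.3031], 'tcp_rot': [0.1414, 0.99, -0.0007, -0.0], 'ft_force': [0.2084, 0.1816, -0.1468], 'ft_torque': [0.0219, -0.01, 0.0099], 'gripper_force': 0.0, 'opening': 0.0852}
```

View pics/scene0.png

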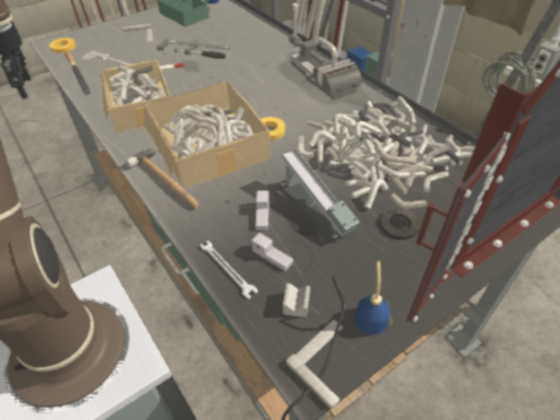

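View pics/top0.png

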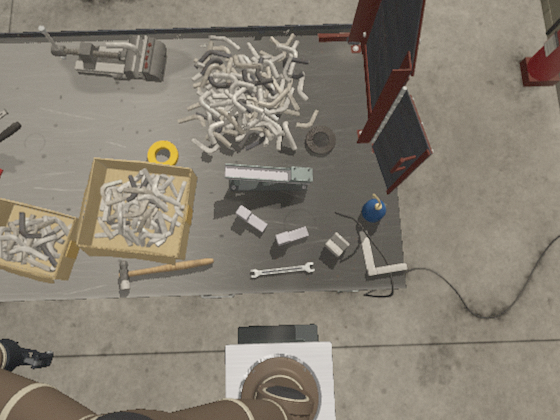

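Scene picture: robot base at lower left, chute at (320,195), slug look-alikes at (262,210) and (272,252), V-block at (296,300), spanner, oil can (373,313) and square. In the top picture (right is the robot's right), the chute runs from (225,175) to (312,177). The cover is at the right end (300,175), so downhill is to the robot's right.

Candidates (top pixels): stepped block A (251,219), stepped block B (291,236), V-block (336,245). Farthest right of the stepped ones is B. I'll check it in a close crop.

Run:
```python
import cv2,numpy as np
a=cv2.imread("pics/top0.png")[150:270,215:355]; b=cv2.imread("pics/scene0.png")[140:320,235:375]
a=cv2.resize(a,None,fx=5,fy=5,interpolation=cv2.INTER_CUBIC)[:600,:700]
cv2.imwrite("pics/c_top.png",a)
cv2.imwrite("pics/c_scene.png",cv2.resize(b,None,fx=3.33,fy=3.33,interpolation=cv2.INTER_CUBIC))
```

```text
(no output)
```

View pics/c_top.png

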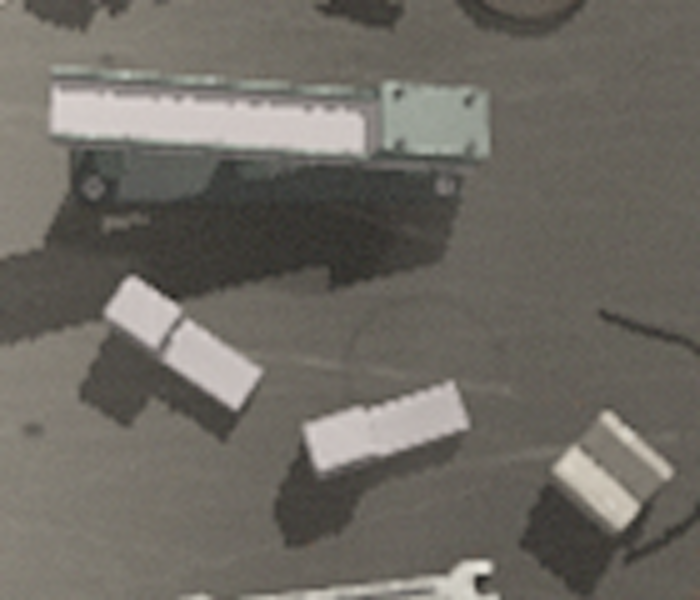

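View pics/c_scene.png

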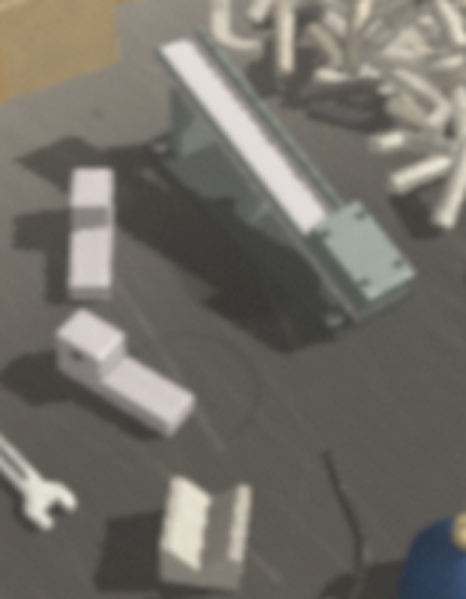

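Block B is the slug: in the top crop the tall tail is at the left (340,440) and the nose points right (462,403). The chute's open floor runs from (52,110) to (365,130) and its cover corners are (380,82), (490,88), (487,158) and (372,158). Next I'll measure these.

```bash
cat > h.py <<'E'
from bench import *
import cv2,numpy as np
from scipy.spatial.transform import Rotation as R
def ray(n,p):
    c=get_calibration(n);T=np.array(c["pose"])
    d=T[:3,:3]@np.array([(p[0]-c["cx"])/c["fx"],-(p[1]-c["cy"])/c["fy"],-1]); return T[:3,3],d
def onz(n,p,z):
    o,d=ray(n,p); return o+d*(z-o[2])/d[2]
def tri(a,b):
    (o1,d1),(o2,d2)=ray("top",a),ray("scene",b)
    t=np.linalg.lstsq(np.c_[d1,-d2],o2-o1,rcond=None)[0]
    p,q=o1+t[0]*d1,o2+t[1]*d2; return (p+q)/2,np.linalg.norm(p-q)*1000
def proj(n,P):
    c=get_calibration(n);T=np.linalg.inv(np.array(c["pose"]));q=T[:3,:3]@np.asarray(P)+T[:3,3]
    return np.array([c["cx"]+c["fx"]*q[0]/-q[2],c["cy"]-c["fy"]*q[1]/-q[2]])
def go(pos,Rm,s=None):
    "rows needed from measured pose: rotvec, shift mm in tool axes"
    s=s or state();A=R.from_quat(s["tcp_rot"])
    return np.round((A.inv()*R.from_matrix(Rm)).as_rotvec(),3),np.round(1000*A.inv().apply(np.asarray(pos)-s["position"]),1)
E
python3 - <<'E'
from h import *
t=lambda x,y:((x+.5)/5-.5+215,(y+.5)/5-.5+150)
s=lambda x,y:((x+.5)/3.33-.5+235,(y+.5)/3.33-.5+140)
print("cover")
C=[]
for a,b in [((380,82),(353,200)),((490,88),(415,270)),((489,159),(369,316)),((371,158),(313,237))]:
    p,e=tri(t(*a),s(*b));C.append(p);print(p.round(4),round(e,1))
print("wall/floor high end")
for a,b in [((50,70),(197,36)),((50,143),(160,48))]:
    p,e=tri(t(*a),s(*b));print(p.round(4),round(e,1))
print("slug top view");L=[(303,425),(322,475)];N=[(455,380),(470,425)]
tl=[onz("top",t(*q),.042) for q in L];nl=[onz("top",t(*q),.018) for q in N]
a,b=np.mean(tl,0),np.mean(nl,0);print(a.round(4),b.round(4),np.linalg.norm((b-a)[:2]),np.degrees(np.arctan2(*(b-a)[1::-1])))
print(np.linalg.norm(tl[0]-tl[1]),np.linalg.norm(nl[0]-nl[1]))
print("scene");N=[(193,400),(168,436)]
nl=[onz("scene",s(*q),z) for q,z in zip([(193,398),(168,420)],(.018,.018))];print(np.mean(nl,0).round(4))
T=[onz("scene",s(*q),.042) for q in [(83,310),(58,340),(126,342),(100,370)]];print(np.array(T).round(4),"tail centre",np.mean(T,0).round(4))
g=cv2.imread("pics/top0.png");m=(cv2.inRange(g,(150,150,165),(255,255,255)))[215:255,265:315]
n,l,st,ce=cv2.connectedComponentsWithStats(m);i=1+np.argmax(st[1:,4]);print(st[i],cv2.minAreaRect(np.argwhere(l==i)[:,::-1].astype(np.float32)))
E
```

```text
cover
[ 0.6795 -0.0579  0.0697] 2.5
[ 0.6782 -0.1272  0.0558] 1.6
[ 0.6386 -0.1264  0.0322] 2.2
[ 0.6411 -0.0534  0.0487] 6.7
wall/floor high end
[0.6882 0.1437 0.0874] 2.0
[0.6437 0.141  0.0971] 7.8
slug top view
[ 0.4568 -0.0093  0.042 ] [ 0.487 -0.104  0.018] 0.09930658168055773 -72.33171295361356
0.032808676815459174 0.029770067492373667
scene
[ 0.4864 -0.1034  0.018 ]
[[ 0.4718 -0.0067  0.042 ]
 [ 0.4423 -0.019   0.042 ]
 [ 0.4796 -0.0488  0.042 ]
 [ 0.451  -0.0582  0.042 ]] tail centre [ 0.4612 -0.0332  0.042 ]
[ 11  12  32  17 296] ((26.626922607421875, 19.965383529663086), (9.910755157470703, 31.2232608795166), 74.74488067626953)
```

Run:
```python
import cv2
b=cv2.imread("pics/scene0.png")[145:239,275:369]
b=cv2.convertScaleAbs(cv2.resize(b,None,fx=6,fy=6,interpolation=cv2.INTER_CUBIC),alpha=1.4,beta=-20)
cv2.imwrite("pics/c_chute.png",b)
```

```text
(no output)
```

View pics/c_chute.png

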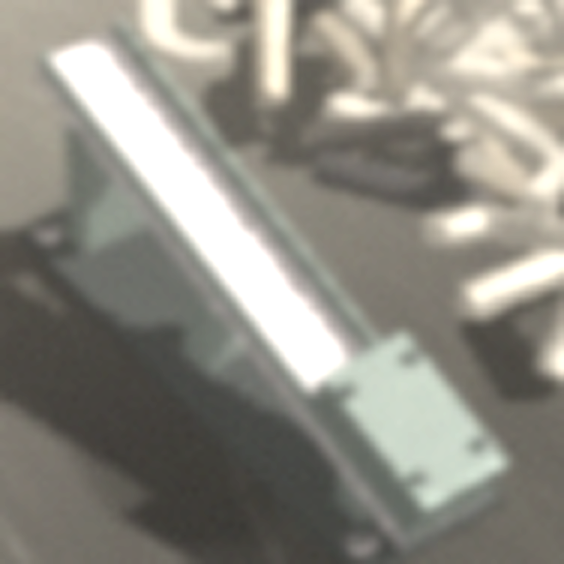

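Scene crop: cover-top corners are at (322,390), (405,332), (508,462) and (420,517). The high-end wall tops are at (118,25) far and (45,60) near. My earlier near-side picks were on the wall's foot, so I'll recompute.

Run:
```python
from h import *
from scipy.optimize import least_squares
t=lambda x,y:((x+.5)/5-.5+215,(y+.5)/5-.5+150)
s=lambda x,y:((x+.5)/6-.5+275,(y+.5)/6-.5+145)
# model points in track frame (mm) -> top, scene pixels
P=[((0,21.5,28),(380,82),(405,332)),((70,21.5,28),(490,88),(508,462)),((70,-21.5,28),(488,159),(420,517)),((0,-21.5,28),(371,158),(322,390)),
   ((-200,21.5,9),(50,68),(118,25)),((-200,-21.5,9),(50,146),(45,60))]
X=np.array([p[0] for p in P])/1000;W=[]
for p in P:
    w,e=tri(t(*p[1]),s(*p[2]));W.append(w);print(w.round(4),round(e,1))
W=np.array(W)
def fr(yaw):
    x=R.from_euler("ZY",[yaw,np.radians(15)]).as_matrix(); return x
def res(v):
    Q=X*[1,1,1]@fr(v[3]).T+v[:3]
    return np.concatenate([np.r_[proj("top",q)-t(*p[1]),proj("scene",q)-s(*p[2])] for q,p in zip(Q,P)])
r=least_squares(res,[.66,-.055,.03,-np.pi/2]);print(r.x.round(4),np.degrees(r.x[3]));print(r.fun.reshape(-1,4).round(1))
```

```text
[ 0.6816 -0.0587  0.0677] 0.7
[ 0.6789 -0.1274  0.0525] 2.2
[ 0.635  -0.1246  0.0468] 1.2
[ 0.6396 -0.0532  0.0539] 6.6
[0.688  0.1427 0.0937] 0.6
[0.642  0.1412 0.0961] 7.5
[ 0.6602 -0.0498  0.0364 -1.5925] -91.24188034398304
[[-0.4  0.3 -0.6  1. ]
 [-1.1  0.7 -0.2  1.1]
 [-0.3 -0.3  0.7 -0.2]
 [ 1.7 -1.5 -0.5 -1.3]
 [ 0.6  0.4 -0.  -0.2]
 [ 0.4 -1.5 -1.2  0. ]]
```

```bash
cat >> h.py <<'E'
def down(yaw_y,tilt=0):  # tool y at heading yaw_y (deg), z down; tilt>0 leans tool with the chute slope
    y=np.array([np.cos(np.radians(yaw_y)),np.sin(np.radians(yaw_y)),0]);x=np.cross(y,[0,0,-1.])
    M=np.c_[x,y,[0,0,-1.]]
    return R.from_rotvec(np.radians(tilt)*y).as_matrix()@M
E
python3 - <<'E'
from h import *
print(go([.463,-.031,.2],down(17.6)))
E
```

```text
(array([-0.001,  0.001,  0.98 ]), array([-453.1, -524.6,  104. ]))
```

```bash
python3 -m jog '[[[0,0,0.98,-453,-525,104,0.7],[0,0,0.98,-453,-525,104,0.7],[0,0,0.98,-453,-525,104,0.7],[0,0,0.98,-453,-525,104,0.7],[0,0,0.98,-453,-525,104,0.7],[0,0,0.98,-453,-525,104,0.7],[0,0,0.98,-453,-525,104,0.7],[0,0,0.98,-453,-525,104,0.7],[0,0,0.98,-453,-525,104,0.7],[0,0,0.98,-453,-525,104,0.7]]]' 40
python3 - <<'E'
from h import *
print(go([.463,-.031,.2],down(17.6)),np.round(state()["joint_pos"],2))
E
```

```text
time_s: 0.93
position: [0.3462, 0.2232, 0.2419]
tcp_rot: [0.591, 0.807, 0.0, -0.0]
ft_force: [1.0, 0.2, -0.5]
opening: 0.0596
gripper_force: 0.0
(array([ 0., -0., -0.]), array([-277.6,   34.6,   41.8])) [-1.    0.11  0.34  2.17 -0.05  0.86 -0.32]
```

```bash
python3 -m jog '[[[0,0,0,-35,4,5,0.7],[0,0,0,-70,9,10,0.7],[0,0,0,-105,13,16,0.7],[0,0,0,-140,17,21,0.7],[0,0,0,-175,22,26,0.7],[0,0,0,-210,26,31,0.7],[0,0,0,-245,30,37,0.7],[0,0,0,-270,33,41,0.7],[0,0,0,-270,33,41,0.7],[0,0,0,-270,33,41,0.7]]]'
python3 - <<'E'
from h import *
print(go([.463,-.031,.2],down(17.6)),go([.463,-.031,.085],down(17.6)))
print(np.round(state()["joint_pos"],2))
E
```

```text
time_s: 1.77
position: [0.459, -0.0236, 0.2006]
tcp_rot: [0.592, 0.806, -0.001, -0.0]
ft_force: [-1.1, 0.4, -0.1]
opening: 0.0597
gripper_force: 0.0
(array([-0.001,  0.   , -0.004]), array([-8.3,  1.6,  0.6])) (array([-0.001,  0.   , -0.004]), array([ -8.2,   1.7, 115.6]))
[-0.49  0.28  0.52  2.12 -0.2   0.78  0.46]
```

```bash
python3 -m jog '[[[0,0,0,-4,1,12,0.7],[0,0,0,-8,2,28,0.7],[0,0,0,-8,2,45,0.7],[0,0,0,-8,2,62,0.7],[0,0,0,-8,2,80,0.7],[0,0,0,-8,2,95,0.7],[0,0,0,-8,2,105,0.7],[0,0,0,-8,2,111,0.7],[0,0,0,-8,2,115,0.7],[0,0,0,-8,2,115,0.7]]]' 40;  python3 - <<'E'
from h import *
print(go([.463,-.031,.085],down(17.6)))
for n in("scene","top"):
    im=snapshot(n); cv2.imwrite(f"pics/{n}1.png",im[:,:,::-1])
a=cv2.imread("pics/scene1.png")[175:315,200:330];b=cv2.imread("pics/top1.png")[175:275,235:335]
cv2.imwrite("pics/c1.png",np.hstack([cv2.resize(a,(390,420)),cv2.resize(b,(400,420))]))
E
```

```text
time_s: 2.6
position: [0.4633, -0.0288, 0.0858]
tcp_rot: [0.59, 0.807, -0.0, -0.0]
ft_force: [0.5, -0.2, 0.5]
opening: 0.0597
gripper_force: 0.0
(array([-0., -0.,  0.]), array([-2. , -0.9,  0.8]))
```

View pics/c1.png

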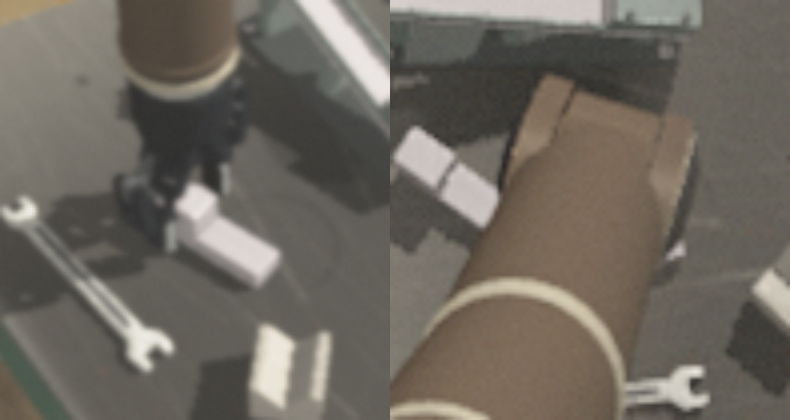

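Left half: the fingers, at (168,235) and (222,180), straddle the slug's tail, top centre (197,203), evenly. Nothing else is between them, so I'm closing.

```bash
python3 -m jog '[[[0,0,0,0,0,0,0.3],[0,0,0,0,0,0,0.2],[0,0,0,0,0,0,0.1],[0,0,0,0,0,0,0.1],[0,0,0,0,0,0,0.1],[0,0,0,0,0,0,0.1],[0,0,0,0,0,0,0.1],[0,0,0,0,0,0,0.1],[0,0,0,0,0,0,0.1],[0,0,0,0,0,0,0.1]]]' 60; python3 -m jog '[[[0,0,0,0,0,-5,0.1],[0,0,0,0,0,-15,0.1],[0,0,0,0,0,-30,0.1],[0,0,0,0,0,-50,0.1],[0,0,0,0,0,-70,0.1],[0,0,0,0,0,-90,0.1],[0,0,0,0,0,-110,0.1],[0,0,0,0,0,-125,0.1],[0,0,0,0,0,-125,0.1],[0,0,0,0,0,-125,0.1]]]' 60
python3 - <<'E'
from h import *
s=state();print(s["opening"],s["gripper_force"],np.round(s["ft_force"],2),np.round(s["ft_torque"],3),R.from_quat(s["tcp_rot"]).as_matrix().round(3))
E
```

```text
time_s: 3.53
position: [0.4642, -0.0292, 0.0869]
tcp_rot: [0.591, 0.807, 0.001, 0.001]
ft_force: [0.1, 0.5, 6.0]
opening: 0.0292
gripper_force: 59.2
time_s: 4.37
position: [0.4634, -0.0291, 0.2116]
tcp_rot: [0.591, 0.807, 0.001, 0.0]
ft_force: [0.2, -0.3, -6.8]
opening: 0.029
gripper_force: 60.3
0.028998704966727993 60.298147201538086 [ 0.18 -0.29 -6.82] [0.106 0.055 0.025] [[-0.302  0.953  0.001]
 [ 0.953  0.302  0.001]
 [ 0.     0.002 -1.   ]]
```

```bash
cat >> h.py <<'E'
O=np.array([.6602,-.0498,.0364]); F=R.from_euler("ZY",[-91.24,15],degrees=True).as_matrix()
TR=F@np.diag([-1,1,-1.])
def trk(x,y,z): return O+F@(np.array([x,y,z])/1000)   # track mm -> world
def intrk(s=None):
    s=s or state(); return np.round(1000*F.T@(np.array(s["position"])-O),1)
E
python3 - <<'E'
from h import *
print(trk(-111,0,147),TR.round(2),go(trk(-111,0,147),TR))
E
```

```text
[0.6616969  0.01935517 0.20712001] [[ 0.02  1.    0.01]
 [ 0.97 -0.02  0.26]
 [ 0.26  0.   -0.97]] (array([-0.042,  0.259,  0.327]), array([-13.8, 203.7,   4.8]))
```

```bash
python3 -m jog '[[[0,0,0,0,10,-5,0.1],[0,0.05,0.06,-2,30,-10,0.1],[0,0.1,0.12,-4,60,-10,0.1],[-0.02,0.15,0.18,-7,90,-8,0.1],[-0.03,0.2,0.25,-10,120,-5,0.1],[-0.04,0.24,0.3,-12,150,0,0.1],[-0.042,0.259,0.327,-13,180,4,0.1],[-0.042,0.259,0.327,-14,197,5,0.1],[-0.042,0.259,0.327,-14,204,5,0.1],[-0.042,0.259,0.327,-14,204,5,0.1]]]'
python3 - <<'E'
from h import *
print(go(trk(-111,0,147),TR),intrk())
s=state();print(s["ft_force"],s["opening"])
for n in("scene","top"):
    im=snapshot(n); cv2.imwrite(f"pics/{n}2.png",im[:,:,::-1])
a=cv2.imread("pics/scene2.png")[110:250,230:370];b=cv2.imread("pics/top2.png")[135:215,210:320]
cv2.imwrite("pics/c2.png",np.hstack([cv2.resize(a,(400,400),interpolation=2),cv2.resize(b,(400,291),interpolation=2)[:0] if 0 else cv2.copyMakeBorder(cv2.resize(b,(400,291),interpolation=2),0,109,0,0,0)]))
E
```

```text
time_s: 5.2
position: [0.6622, 0.0196, 0.2034]
tcp_rot: [0.709, 0.694, 0.091, -0.092]
ft_force: [0.5, -0.0, -5.9]
opening: 0.0289
gripper_force: 60.6
(array([-0.004,  0.002, -0.   ]), array([ 0.7, -0.5, -3.6])) [-110.3    0.5  143.4]
[ 4.69026821e-01 -2.65857097e-03 -5.94047813e+00] 0.028890292936699008
```

View pics/c2.png

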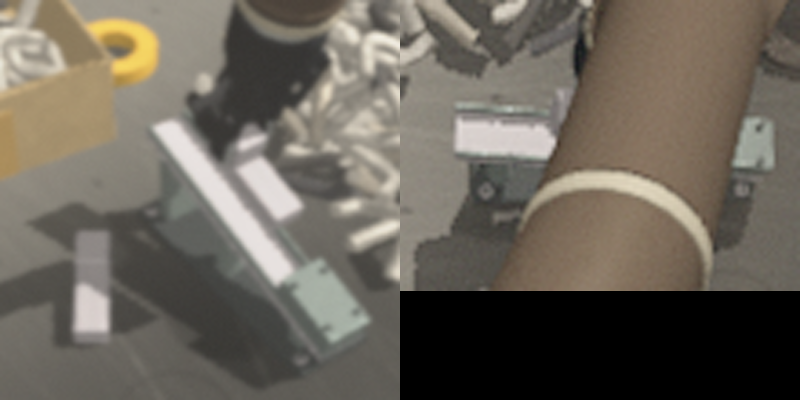

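The slug hangs above the far side of the channel in the scene view: nose end edge at crop (283,221)–(302,205), roughly parallel to the chute. The top view is blocked by the arm. I'll compare against the predicted corners.

Run:
```python
from h import *
T=intrk_=np.array([-110.3,.5,143.4])
k=140/400
for x,y in((50,15),(50,-15),(-9,15),(-9,-15)):
    p=proj("scene",trk(T[0]+26+x,T[1]+y,T[2]-87+18)); print(x,y,((p-[230,110])/k).round(1))
b=cv2.imread("pics/scene2.png")[155:200,300:345]
cv2.imwrite("pics/c3.png",cv2.convertScaleAbs(cv2.resize(b,None,fx=12,fy=12,interpolation=2),alpha=1.2,beta=-20))
```

```text
50 15 [302.2 203.2]
50 -15 [274.1 217.6]
-9 15 [260.8 152.7]
-9 -15 [232.8 166.4]
```

View pics/c3.png

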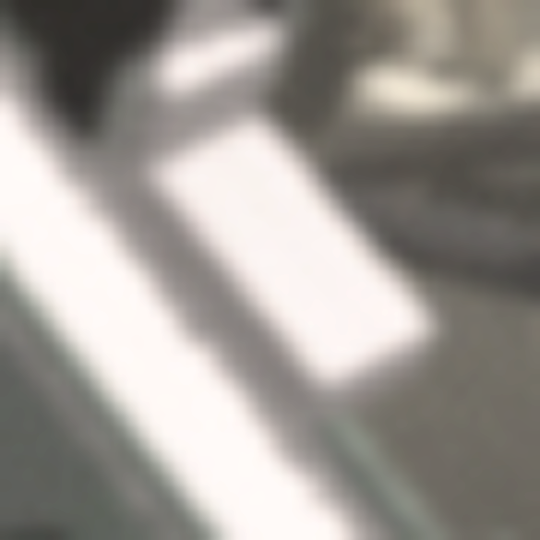

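Nose corners match the prediction within about 1 px, so the slug sits as assumed in the grip. Lowering to just above the walls.

```bash
python3 -m jog '[[[0,0,0,0,0,4,0.1],[0,0,0,0,0,10,0.1],[0,0,0,0,0,17,0.1],[0,0,0,0,0,24,0.1],[0,0,0,0,0,30,0.1],[0,0,0,0,0,35,0.1],[0,0,0,0,0,38,0.1],[0,0,0,0,0,38,0.1],[0,0,0,0,0,38,0.1],[0,0,0,0,0,38,0.1]]]'
cat >> h.py <<'E'
def rep():
    s=state();f=F.T@np.array(s["ft_force"]);print("t",s["time_s"],"tcp trk",intrk(s),"F trk",f.round(2),"rot",go(O,TR,s)[0],"Mt",(F.T@np.array(s["ft_torque"])).round(2),"open",round(s["opening"],4))
E
python3 -c "
from h import *
rep()"
```

```text
time_s: 6.13
position: [0.6626, 0.0286, 0.1697]
tcp_rot: [0.709, 0.693, 0.093, -0.091]
ft_force: [0.1, 0.7, -5.7]
opening: 0.0289
gripper_force: 60.7
t 6.1333 tcp trk [-110.3    0.7  108.4] F trk [ 0.83  0.06 -5.66] rot [-0.     0.001 -0.   ] Mt [-0.01 -0.5   0.02] open 0.0289
```

```bash
python3 -m jog '[[[0,0,0,0,-0.7,3,0.1],[0,0,0,0,-0.7,5,0.1],[0,0,0,0,-0.7,7,0.1],[0,0,0,0,-0.7,9,0.1],[0,0,0,0,-0.7,11,0.1],[0,0,0,0,-0.7,12,0.1],[0,0,0,0,-0.7,13,0.1],[0,0,0,0,-0.7,14,0.1],[0,0,0,0,-0.7,14,0.1],[0,0,0,0,-0.7,14,0.1]]]'; 
python3 -c "
from h import *
rep()"
```

```text
time_s: 6.97
position: [0.6617, 0.0325, 0.1559]
tcp_rot: [0.709, 0.693, 0.093, -0.091]
ft_force: [-0.1, 0.8, -6.0]
opening: 0.0291
gripper_force: 60.7
t 6.9667 tcp trk [-110.4   -0.3   94.1] F trk [ 0.81 -0.09 -5.97] rot [-0.001  0.001 -0.   ] Mt [-0.03 -0.51  0.01] open 0.0291
```

```bash
python3 -m jog '[[[0,0,0,0,0,0.5,0.1],[0,0,0,0,0,1,0.1],[0,0,0,0,0,1.5,0.1],[0,0,0,0,0,2,0.1],[0,0,0,0,0,2.5,0.1],[0,0,0,0,0,3,0.1],[0,0,0,0,0,3.5,0.1],[0,0,0,0,0,4,0.1],[0,0,0,0,0,4,0.1],[0,0,0,0,0,4,0.1]]]' >/dev/null; 
python3 -c "
from h import *
rep()"
```

```text
t 7.8 tcp trk [-110.3   -0.3   92.1] F trk [-0.74 -6.86 10.93] rot [-0. -0. -0.] Mt [-1.53 -0.26  0.02] open 0.0293
```

```bash
python3 -m jog '[[[0,0,0,0,0,-1,0.1],[0,0,0,0,0,-2,0.1],[0,0,0,0,0,-2,0.1],[0,0,0,0,0,-2,0.1],[0,0,0,0,0,-2,0.1],[0,0,0,0,0,-2,0.1],[0,0,0,0,0,-2,0.1],[0,0,0,0,0,-2,0.1],[0,0,0,0,0,-2,0.1],[0,0,0,0,0,-2,0.1]]]' >/dev/null; 
python3 -c "
from h import *
rep()"
python3 -m jog '[[[0,0,0,0,-0.5,0,0.1],[0,0,0,0,-1,0,0.1],[0,0,0,0,-1.5,0,0.1],[0,0,0,0,-2,0,0.1],[0,0,0,0,-2,0,0.1],[0,0,0,0,-2,0,0.1],[0,0,0,0,-2,0,0.1],[0,0,0,0,-2,0,0.1],[0,0,0,0,-2,0,0.1],[0,0,0,0,-2,0,0.1]]]' >/dev/null; 
python3 -c "
from h import *
rep()"
```

```text
t 8.6333 tcp trk [-110.4   -0.2   92.1] F trk [ 1.09  0.07 -1.15] rot [-0.001  0.001 -0.   ] Mt [ 0.   -0.42  0.02] open 0.0288
t 9.4667 tcp trk [-110.3   -2.2   92.1] F trk [ 0.32  1.29 -2.01] rot [-0.001  0.001 -0.   ] Mt [ 0.41 -0.62  0.02] open 0.029
```

```bash
python3 -m jog '[[[0,0,0,0,-0.5,0,0.1],[0,0,0,0,-1,0,0.1],[0,0,0,0,-1.5,0,0.1],[0,0,0,0,-2,0,0.1],[0,0,0,0,-2,0,0.1],[0,0,0,0,-2,0,0.1],[0,0,0,0,-2,0,0.1],[0,0,0,0,-2,0,0.1],[0,0,0,0,-2,0,0.1],[0,0,0,0,-2,0,0.1]]]' >/dev/null; 
python3 -c "
from h import *
rep()"
```

```text
t 10.3 tcp trk [-110.3   -2.8   92.2] F trk [ 2.71  8.49 -6.97] rot [ 0.003  0.001 -0.   ] Mt [ 1.97 -0.7  -0.11] open 0.0288
```

```bash
python3 -m jog '[[[0,0,0,0,1,0,0.1],[0,0,0,0,2,0,0.1],[0,0,0,0,3,0,0.1],[0,0,0,0,4,0,0.1],[0,0,0,0,4.5,0,0.1],[0,0,0,0,5,0,0.1],[0,0,0,0,5.5,0,0.1],[0,0,0,0,5.5,0,0.1],[0,0,0,0,5.5,0,0.1],[0,0,0,0,5.5,0,0.1]]]' >/dev/null; 
python3 -c "
from h import *
rep()"
python3 -m jog '[[[0,0,0,0,0.5,0,0.1],[0,0,0,0,1,0,0.1],[0,0,0,0,1.5,0,0.1],[0,0,0,0,2,0,0.1],[0,0,0,0,2,0,0.1],[0,0,0,0,2,0,0.1],[0,0,0,0,2,0,0.1],[0,0,0,0,2,0,0.1],[0,0,0,0,2,0,0.1],[0,0,0,0,2,0,0.1]]]' >/dev/null; 
python3 -c "
from h import *
rep()"
```

```text
t 11.1333 tcp trk [-110.2   -0.2   92.2] F trk [ 2.1  -4.75  3.31] rot [-0.004  0.    -0.001] Mt [-1.05 -0.56 -0.05] open 0.029
t 11.9667 tcp trk [-110.2    1.8   92.1] F trk [ 0.3  -4.03  2.46] rot [-0.004  0.    -0.001] Mt [-1.01 -0.63 -0.12] open 0.029
```

The −y wall is felt at about y = −2.7, so the slug's bottom is inside the channel. Re-centring, letting go and lifting.

```bash
python3 -m jog '[[[0,0,0,0,-1,0,0.1],[0,0,0,0,-2,0,0.1],[0,0,0,0,-3,0,0.1],[0,0,0,0,-2.5,0,0.1],[0,0,0,0,-2.5,0,0.1],[0,0,0,0,-2.5,0,0.2],[0,0,0,0,-2.5,0,0.6],[0,0,0,0,-2.5,0,0.6],[0,0,0,0,-2.5,0,0.6],[0,0,0,0,-2.5,0,0.6]]]' >/dev/null; 
python3 -c "
from h import *
rep()"
python3 -m jog '[[[0,0,0,0,0,-3,0.6],[0,0,0,0,0,-8,0.6],[0,0,0,0,0,-15,0.6],[0,0,0,0,0,-25,0.6],[0,0,0,0,0,-35,0.6],[0,0,0,10,0,-45,0.6],[0,0,0,30,0,-50,0.4],[0,0,0,45,0,-50,0.2],[0,0,0,50,0,-50,0],[0,0,0,50,0,-50,0]]]' >/dev/null
python3 - <<'E'
from h import *
rep()
im=snapshot("scene")[:,:,::-1]; cv2.imwrite("pics/scene4.png",im)
b=im[145:239,275:369]
cv2.imwrite("pics/c4.png",cv2.resize(b,None,fx=6,fy=6,interpolation=2))
E
```

```text
t 12.8 tcp trk [-110.8    0.9   92.1] F trk [0.06 0.68 0.76] rot [-0.001  0.     0.   ] Mt [ 0.   -0.25  0.06] open 0.0509
t 13.6333 tcp trk [-163.5    0.6  141.8] F trk [-0.5  -0.43 -0.74] rot [-0.001 -0.001  0.004] Mt [ 0.   -0.25 -0.06] open 0.0028
```

View pics/c4.png

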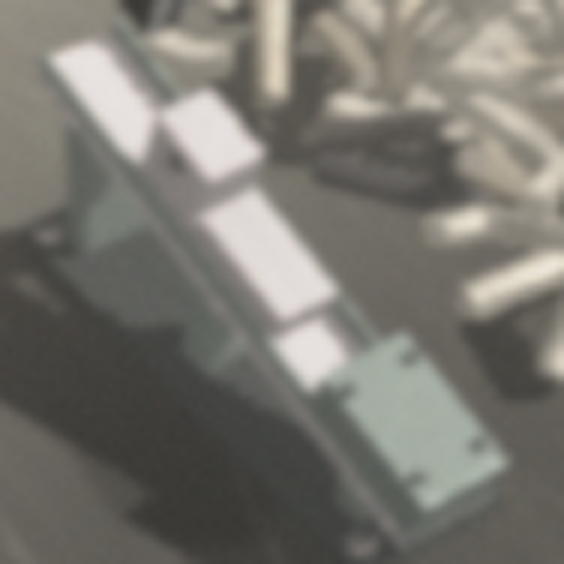

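The slug lies square in the channel with its nose downhill at crop (310,305). Bare floor shows between the nose and the cover at (315,355). Now the shut fingers go down behind the tail.

```bash
python3 -m jog '[[[0,0,0,0,0,6,0],[0,0,0,0,0,14,0],[0,0,0,0,0,22,0],[0,0,0,0,0,30,0],[0,0,0,0,0,36,0],[0,0,0,0,0,41,0],[0,0,0,0,0,45,0],[0,0,0,0,0,48,0],[0,0,0,0,0,48,0],[0,0,0,0,0,48,0]]]' >/dev/null; 
python3 -c "
from h import *
rep()"
python3 -m jog '[[[0,0,0,-1,-0.6,0,0],[0,0,0,-2,-0.6,0,0],[0,0,0,-3,-0.6,0,0],[0,0,0,-4,-0.6,0,0],[0,0,0,-5,-0.6,0,0],[0,0,0,-6,-0.6,0,0],[0,0,0,-7,-0.6,0,0],[0,0,0,-8,-0.6,0,0],[0,0,0,-9,-0.6,0,0],[0,0,0,-10,-0.6,0,0]]]' >/dev/null; 
python3 -c "
from h import *
rep()"
```

```text
t 14.5167 tcp trk [-160.3    0.8   94.1] F trk [-0.28  0.34  0.16] rot [-0.001  0.001 -0.   ] Mt [ 0.02 -0.27 -0.  ] open -0.0002
t 15.35 tcp trk [-1.503e+02  1.000e-01  9.400e+01] F trk [0.55 0.25 1.11] rot [-0.001  0.001 -0.   ] Mt [-0.02 -0.25 -0.01] open 0.0003
```

```bash
python3 -m jog '[[[0,0,0,-1.5,0,0,0],[0,0,0,-3,0,0,0],[0,0,0,-4.5,0,0,0],[0,0,0,-6,0,0,0],[0,0,0,-7.5,0,0,0],[0,0,0,-9,0,0,0],[0,0,0,-10.5,0,0,0],[0,0,0,-12,0,0,0],[0,0,0,-13.5,0,0,0],[0,0,0,-15,0,0,0]]]' >/dev/null; 
python3 -c "
from h import *
rep()"
python3 -m jog '[[[0,0,0,-1.5,0,0,0],[0,0,0,-3,0,0,0],[0,0,0,-4.5,0,0,0],[0,0,0,-6,0,0,0],[0,0,0,-7.5,0,0,0],[0,0,0,-9,0,0,0],[0,0,0,-10.5,0,0,0],[0,0,0,-12,0,0,0],[0,0,0,-13.5,0,0,0],[0,0,0,-15,0,0,0]]]' >/dev/null; 
python3 -c "
from h import *
rep()"
```

```text
t 16.1833 tcp trk [-1.353e+02  1.000e-01  9.410e+01] F trk [-1.21 -0.28 -0.24] rot [-0.001  0.    -0.   ] Mt [ 0.05  0.23 -0.  ] open -0.0001
t 17.0167 tcp trk [-1.202e+02  1.000e-01  9.410e+01] F trk [-1.7   0.34  0.14] rot [-0.001  0.001 -0.   ] Mt [0.02 0.15 0.  ] open 0.0002
```

```bash
python3 -m jog '[[[0,0,0,-1.2,0,0,0],[0,0,0,-2.4,0,0,0],[0,0,0,-3.6,0,0,0],[0,0,0,-4.8,0,0,0],[0,0,0,-6,0,0,0],[0,0,0,-7.2,0,0,0],[0,0,0,-8.4,0,0,0],[0,0,0,-9.6,0,0,0],[0,0,0,-10.8,0,0,0],[0,0,0,-12,0,0,0]]]' >/dev/null; 
python3 -c "
from h import *
rep()"
python3 -m jog '[[[0,0,0,-0.5,0,0,0],[0,0,0,-1,0,0,0],[0,0,0,-1.5,0,0,0],[0,0,0,-2,0,0,0],[0,0,0,-2.5,0,0,0],[0,0,0,-3,0,0,0],[0,0,0,-3.5,0,0,0],[0,0,0,-4,0,0,0],[0,0,0,-4.5,0,0,0],[0,0,0,-5,0,0,0]]]' >/dev/null; 
python3 -c "
from h import *
rep()"
```

```text
t 17.85 tcp trk [-1.083e+02  1.000e-01  9.410e+01] F trk [-1.86  0.12 -0.49] rot [-0.001  0.001 -0.   ] Mt [-0.02  0.07  0.02] open 0.0003
t 18.6833 tcp trk [-1.033e+02  1.000e-01  9.410e+01] F trk [-2.02  0.73 -0.73] rot [-0.001  0.001 -0.   ] Mt [-0.03  0.01  0.  ] open 0.0002
```

```bash
for i in 1 2; do python3 -m jog '[[[0,0,0,-0.3,0,0,0],[0,0,0,-0.6,0,0,0],[0,0,0,-0.9,0,0,0],[0,0,0,-1.2,0,0,0],[0,0,0,-1.5,0,0,0],[0,0,0,-1.8,0,0,0],[0,0,0,-2,0,0,0],[0,0,0,-2.2,0,0,0],[0,0,0,-2.4,0,0,0],[0,0,0,-2.5,0,0,0]]]' >/dev/null; 
python3 -c "
from h import *
rep()
f=[]
for i in range(3): snapshot('top');s=state();f.append((F.T@s['ft_force'])[0]);
print(np.mean(f).round(2))"; done
```

```text
t 19.5167 tcp trk [-1.008e+02  1.000e-01  9.410e+01] F trk [-1.53 -0.61 -0.47] rot [-0.001  0.001 -0.   ] Mt [-0.01 -0.02 -0.03] open -0.0001
-1.63
t 20.5 tcp trk [-98.4   0.1  94.1] F trk [-1.    0.98 -1.28] rot [-0.001  0.001 -0.   ] Mt [ 0.04  0.04 -0.06] open -0.0
-1.43
```

```bash
for i in 1 2; do python3 -m jog '[[[0,0,0,-0.3,0,0,0],[0,0,0,-0.6,0,0,0],[0,0,0,-0.9,0,0,0],[0,0,0,-1.2,0,0,0],[0,0,0,-1.5,0,0,0],[0,0,0,-1.8,0,0,0],[0,0,0,-2,0,0,0],[0,0,0,-2.2,0,0,0],[0,0,0,-2.4,0,0,0],[0,0,0,-2.5,0,0,0]]]' >/dev/null; 
python3 -c "
from h import *
rep()
f=[]
for i in range(3): snapshot('top');s=state();f.append((F.T@s['ft_force'])[0]);
print(np.mean(f).round(2))"; done
```

```text
t 21.4833 tcp trk [-95.8   0.1  94.1] F trk [-1.84  0.44 -1.99] rot [-0.001  0.001 -0.   ] Mt [0.02 0.1  0.02] open -0.0002
-0.95
t 22.4667 tcp trk [-93.3   0.1  94.1] F trk [-1.02 -0.41 -0.19] rot [-0.001  0.001 -0.   ] Mt [-0.    0.03  0.05] open 0.0002
-1.27
```

```bash
for i in 1; do python3 -m jog '[[[0,0,0,-0.3,0,0,0],[0,0,0,-0.6,0,0,0],[0,0,0,-0.9,0,0,0],[0,0,0,-1.2,0,0,0],[0,0,0,-1.5,0,0,0],[0,0,0,-1.8,0,0,0],[0,0,0,-2,0,0,0],[0,0,0,-2,0,0,0],[0,0,0,-2,0,0,0],[0,0,0,-2,0,0,0]]]' >/dev/null; 
python3 -c "
from h import *
rep()
f=[]
for i in range(3): snapshot('top');s=state();f.append((F.T@s['ft_force'])[0]);
print(np.mean(f).round(2))"; done
```

```text
t 23.45 tcp trk [-91.3   0.1  94.1] F trk [-0.35 -1.08 -0.57] rot [-0.001  0.001 -0.   ] Mt [ 0.04 -0.04 -0.02] open 0.0
-0.38
```

```bash
for i in 1 2; do python3 -m jog '[[[0,0,0,-0.3,0,0,0],[0,0,0,-0.6,0,0,0],[0,0,0,-0.9,0,0,0],[0,0,0,-1.2,0,0,0],[0,0,0,-1.5,0,0,0],[0,0,0,-1.8,0,0,0],[0,0,0,-2,0,0,0],[0,0,0,-2.2,0,0,0],[0,0,0,-2.4,0,0,0],[0,0,0,-2.5,0,0,0]]]' >/dev/null; 
python3 -c "
from h import *
rep()
f=[]
for i in range(3): snapshot('top');s=state();f.append((F.T@s['ft_force'])[0]);
print(np.mean(f).round(2))"; done
```

```text
t 24.4333 tcp trk [-88.8   0.1  94.1] F trk [-1.94 -0.45 -0.77] rot [-0.001  0.001 -0.   ] Mt [-0.    0.04  0.01] open -0.0
-1.2
t 25.4167 tcp trk [-86.3   0.1  94.1] F trk [-2.09 -0.1  -0.13] rot [-0.001  0.001 -0.   ] Mt [ 0.04  0.1  -0.02] open -0.0001
-1.79
```

```bash
for i in 1 2; do python3 -m jog '[[[0,0,0,-0.3,0,0,0],[0,0,0,-0.6,0,0,0],[0,0,0,-0.9,0,0,0],[0,0,0,-1.2,0,0,0],[0,0,0,-1.5,0,0,0],[0,0,0,-1.8,0,0,0],[0,0,0,-2,0,0,0],[0,0,0,-2.2,0,0,0],[0,0,0,-2.4,0,0,0],[0,0,0,-2.5,0,0,0]]]' >/dev/null; 
python3 -c "
from h import *
rep()
f=[]
for i in range(3): snapshot('top');s=state();f.append((F.T@s['ft_force'])[0]);
print(np.mean(f).round(2))"; done
```

```text
t 26.4 tcp trk [-83.8   0.1  94.1] F trk [-2.09  0.83 -1.31] rot [-0.001  0.001 -0.   ] Mt [ 0.09  0.1  -0.01] open -0.0002
-1.85
t 27.3833 tcp trk [-81.6   0.1  94.1] F trk [-1.94 -0.41 -1.  ] rot [-0.001  0.    -0.   ] Mt [-0.02  0.26  0.  ] open 0.0003
-3.01
```

```bash
for i in 1; do python3 -m jog '[[[0,0,0,-0.3,0,0,0],[0,0,0,-0.6,0,0,0],[0,0,0,-0.9,0,0,0],[0,0,0,-1.2,0,0,0],[0,0,0,-1.5,0,0,0],[0,0,0,-1.5,0,0,0],[0,0,0,-1.5,0,0,0],[0,0,0,-1.5,0,0,0],[0,0,0,-1.5,0,0,0],[0,0,0,-1.5,0,0,0]]]' >/dev/null; 
python3 -c "
from h import *
rep()
f=[];m=[]
for i in range(6): snapshot('top');s=state();f.append((F.T@s['ft_force'])[0]);m.append((F.T@s['ft_torque'])[1]);
print(np.mean(f).round(2),np.mean(m).round(3),intrk())"; done
```

```text
t 28.3667 tcp trk [-80.    0.1  94.1] F trk [-4.63  0.18 -0.44] rot [-0.001  0.    -0.   ] Mt [ 0.05  0.57 -0.  ] open 0.0005
-4.0 0.637 [-79.9   0.1  94.1]
```

Contact is clear: force and torque rise at about 0.9 N/mm from TCP x ≈ −82.7. That makes the target about −77.7.

```bash
for i in 1; do python3 -m jog '[[[0,0,0,-0.3,0,0,0],[0,0,0,-0.6,0,0,0],[0,0,0,-0.9,0,0,0],[0,0,0,-1.2,0,0,0],[0,0,0,-1.4,0,0,0],[0,0,0,-1.4,0,0,0],[0,0,0,-1.4,0,0,0],[0,0,0,-1.4,0,0,0],[0,0,0,-1.4,0,0,0],[0,0,0,-1.4,0,0,0]]]' >/dev/null; 
python3 -c "
from h import *
rep()
f=[];m=[]
for i in range(8): snapshot('top');s=state();f.append((F.T@s['ft_force'])[0]);m.append((F.T@s['ft_torque'])[1]);
print(np.mean(f).round(2),np.mean(m).round(3),intrk())"; done
```

```text
t 29.5 tcp trk [-78.8   0.1  94.1] F trk [-4.62  0.44  0.17] rot [-0.001  0.    -0.   ] Mt [ 0.04  0.78 -0.01] open -0.0
-5.4 0.849 [-78.8   0.1  94.1]
```

```bash
python3 -m jog '[[[0,0,0,-0.3,0,0,0],[0,0,0,-0.6,0,0,0],[0,0,0,-0.9,0,0,0],[0,0,0,-1.2,0,0,0],[0,0,0,-1.2,0,0,0],[0,0,0,-1.2,0,0,0],[0,0,0,-1.2,0,0,0],[0,0,0,-1.2,0,0,0],[0,0,0,-1.2,0,0,0],[0,0,0,-1.2,0,0,0]]]' >/dev/null; 
python3 -c "
from h import *
rep()
f=[];m=[]
for i in range(8): snapshot('top');s=state();f.append((F.T@s['ft_force'])[0]);m.append((F.T@s['ft_torque'])[1]);
print(np.mean(f).round(2),np.mean(m).round(3),intrk())"
```

```text
t 30.7333 tcp trk [-78.    0.2  94.1] F trk [-5.77  0.76 -0.1 ] rot [-0.001 -0.     0.   ] Mt [ 0.03  1.   -0.02] open 0.0
-6.19 1.02 [-78.    0.2  94.1]
```

Push on the stop is about 4.2–4.6 N, 4.7–5 mm pressed. Backing off uphill, then up.

```bash
python3 -m jog '[[[0,0,0,1,0,0,0],[0,0,0,2,0,0,0],[0,0,0,4,0,0,0],[0,0,0,8,0,0,0],[0,0,0,12,0,0,0],[0,0,0,16,0,-5,0],[0,0,0,20,0,-20,0],[0,0,0,20,0,-45,0],[0,0,0,20,0,-75,0],[0,0,0,20,0,-100,0]]]' >/dev/null; python3 -m jog '[[[0,0,0,10,0,-25,0],[0,0,0,30,0,-40,0],[0,0,0,50,0,-40,0],[0,0,0,70,0,-40,0],[0,0,0,70,0,-40,0],[0,0,0,70,0,-40,0],[0,0,0,70,0,-40,0],[0,0,0,70,0,-40,0],[0,0,0,70,0,-40,0],[0,0,0,70,0,-40,0]]]' >/dev/null
python3 - <<'E'
from h import *
rep()
im=snapshot("scene")[:,:,::-1]; cv2.imwrite("pics/scene5.png",im)
cv2.imwrite("pics/c5.png",cv2.resize(im[145:239,275:369],None,fx=6,fy=6,interpolation=2))
for x in(-10,-50):
  for y in (15,-15):   # predicted tail-top corners if slug origin at TCP -78+11+50 (floor ~4 mm high)
    p=proj("scene",trk(-17+x,y,42)); print(x,y,((p-[275,145])*6+2.5).round())
E
```

```text
t 32.8 tcp trk [-1.663e+02  2.000e-01  2.341e+02] F trk [-0.58  0.38  0.36] rot [-0.001  0.001 -0.002] Mt [-0.01 -0.22 -0.06] open 0.0
-10 15 [358. 277.]
-10 -15 [300. 308.]
-50 15 [300. 206.]
-50 -15 [242. 235.]
```

View pics/c5.png

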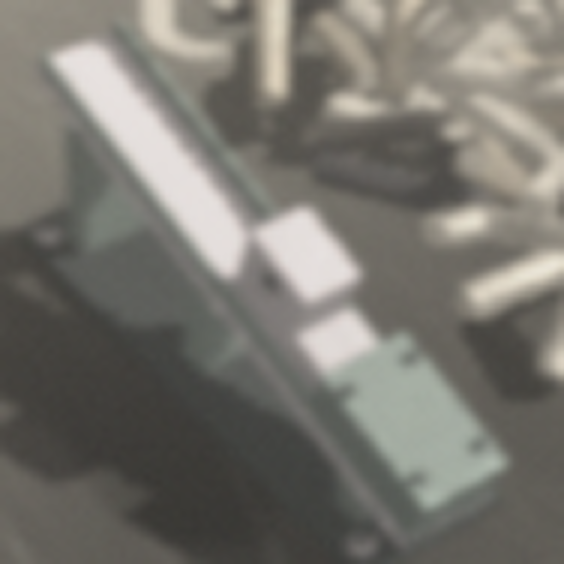

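The slug lies in the channel with its nose under the cover. The tail-top corners at (258,232), (303,207), (362,272) and (310,303) are where they were predicted for the pressed position, so there was no visible spring-back. The gripper is clear.

```bash
python3 -c "
from bench import *
print(finish_job())"
```

```text
the job is handed in; nothing more can be done
None
```

The slug is in the chute with its nose under the cover and against the stop, pressed in about 4.7–5 mm (roughly 4.2–4.6 N). The gripper is clear, the tools were left alone, and the job was handed in at about 33 s.

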